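Make up the counting kit and the packing kit

TASK

Make up two seed kits from the stock set out in a row behind the trays: in the two-compartment tray the counting kit, with the tally counter lying flat in the large compartment and one glass vial in the small one; in the three-compartment tray the packing kit, with the label roll lying flat in the large compartment and the glue stick and the other vial each in a small compartment of its own. The vials and the glue stick must stand upright, everything resting on the tray floors, and the petri dish, eraser and wash bottle stay where they are.

Things in the scene. Friction and masses are not known exactly. Their poses are not given: they have to be found in the camera images.
- tray_two: Grey open kit tray with TWO compartments, fixed to the table. Outside 98 mm (its x) by 164 mm (its y), walls 4 mm thick with tops 12 mm above the table, floor 3 mm thick. Origin: centre of the underside; z up. One divider runs along its x. Small compartment: 90 mm (x) by 56 mm (y), centre at x 0, y +50 mm. Large compartment: 90 mm (x) by 96 mm (y), centre at x 0, y -30 mm.
- tray_three: Grey open kit tray with THREE compartments, fixed to the table. Outside 124 mm (its x) by 152 mm (its y), walls 4 mm thick with tops 12 mm above the table, floor 3 mm thick. Origin: centre of the underside; z up. Large compartment: 116 mm (x) by 84 mm (y), centre at x 0, y -30 mm. Two equal small compartments, 57 mm square, centres at y +44 mm and x +30 mm and -30 mm.
- roll_center (a point): In the stock row behind the trays: loose roll of yellow labels lying flat: 58 mm diameter, 26 mm high. This point is its centre, half-way up (13 mm above its underside); z up.
- tally_center (a point): In the stock row: loose round grey hand tally counter lying flat, dial up: body 43 mm diameter, 27 mm high. Point: centre of the body, half-way up (13.5 mm above the underside); z up. A sprung red button sticks out to 33 mm from the centre along (0.906, -0.423) of its x, y axes, a wire ring opposite; grasp the body at right angles to that, along (0.423, 0.906). The small black knob is no hindrance.
- vial_a_center (a point): In the stock row behind the trays: a loose clear glass seed vial with a black screw cap, standing upright: cylinder 23.6 mm diameter, 60 mm high. Both vials are the same and interchangeable. This point is its centre, half-way up (30 mm above its underside), on its axis; z along the axis, up.
- vial_b_center (a point): In the stock row behind the trays: a loose clear glass seed vial with a black screw cap, standing upright: cylinder 23.6 mm diameter, 60 mm high. Both vials are the same and interchangeable. This point is its centre, half-way up (30 mm above its underside), on its axis; z along the axis, up.
- glue_center (a point): In the stock row behind the trays: loose glue stick with yellow cap standing upright: cylinder 24 mm diameter, 84 mm high. This point is its centre, half-way up (42 mm above its underside), on its axis; z along the axis, up.
- petri: Bystander, part of neither kit: round clear petri dish with seeds, 93 mm diameter, 14 mm high, just behind the stock row. Origin: centre of its underside.
- rubber_eraser: Bystander, part of neither kit: eraser in a blue sleeve, 34 x 47 x 13 mm, at the left of the work. Origin: centre of its underside.
- squeeze_bottle: Bystander, part of neither kit: white wash bottle with blue cap and bent spout, 57 x 86 x 156 mm, at the right of the trays. Origin: centre of its underside.
Not all that is in view belongs to the job. What is shaped like the part that bears roll_center but orange is not meant.

How it is judged (in metres and radians):
At the end, for the whole second after the job is handed in: Tally counter flat in tray_two's large compartment, a vial upright in its small one; label roll flat in tray_three's large compartment, glue stick and other vial upright, one in each small one: within the walls, on the floor (heights within 4 mm, tilt under 0.12 rad), released and at rest (x of tally_center in the frame of tray_two between -0.027 and 0.027 m and y of tally_center in the frame of tray_two between -0.06 and 0 m and z of tally_center in the frame of tray_two between 0.0125 and 0.0205 m and angle between each of tally_center, roll_center's own z axis and vertical below 0.12 rad and x of roll_center in the frame of tray_three between -0.031 and 0.031 m and y of roll_center in the frame of tray_three between -0.045 and -0.015 m and z of roll_center in the frame of tray_three between 0.012 and 0.02 m and ((x of vial_a_center in the frame of tray_two between -0.036 and 0.036 m and y of vial_a_center in the frame of tray_two between 0.031 and 0.069 m and z of vial_a_center in the frame of tray_two between 0.029 and 0.037 m and angle between each of vial_a_center, vial_b_center, glue_center's own z axis and vertical below 0.12 rad and x of vial_b_center in the frame of tray_three between 0.011 and 0.049 m and y of vial_b_center in the frame of tray_three between 0.025 and 0.063 m and z of vial_b_center in the frame of tray_three between 0.029 and 0.037 m and x of glue_center in the frame of tray_three between -0.049 and -0.011 m and y of glue_center in the frame of tray_three between 0.025 and 0.063 m and z of glue_center in the frame of tray_three between 0.041 and 0.049 m) or (x of vial_a_center in the frame of tray_two between -0.036 and 0.036 m and y of vial_a_center in the frame of tray_two between 0.031 and 0.069 m and z of vial_a_center in the frame of tray_two between 0.029 and 0.037 m and angle between each of vial_a_center, vial_b_center, glue_center's own z axis and vertical below 0.12 rad and x of vial_b_center in the frame of tray_three between -0.049 and -0.011 m and y of vial_b_center in the frame of tray_three between 0.025 and 0.063 m and z of vial_b_center in the frame of tray_three between 0.029 and 0.037 m and x of glue_center in the frame of tray_three between 0.011 and 0.049 m and y of glue_center in the frame of tray_three between 0.025 and 0.063 m and z of glue_center in the frame of tray_three between 0.041 and 0.049 m) or (x of vial_b_center in the frame of tray_two between -0.036 and 0.036 m and y of vial_b_center in the frame of tray_two between 0.031 and 0.069 m and z of vial_b_center in the frame of tray_two between 0.029 and 0.037 m and angle between each of vial_b_center, vial_a_center, glue_center's own z axis and vertical below 0.12 rad and x of vial_a_center in the frame of tray_three between 0.011 and 0.049 m and y of vial_a_center in the frame of tray_three between 0.025 and 0.063 m and z of vial_a_center in the frame of tray_three between 0.029 and 0.037 m and x of glue_center in the frame of tray_three between -0.049 and -0.011 m and y of glue_center in the frame of tray_three between 0.025 and 0.063 m and z of glue_center in the frame of tray_three between 0.041 and 0.049 m) or (x of vial_b_center in the frame of tray_two between -0.036 and 0.036 m and y of vial_b_center in the frame of tray_two between 0.031 and 0.069 m and z of vial_b_center in the frame of tray_two between 0.029 and 0.037 m and angle between each of vial_b_center, vial_a_center, glue_center's own z axis and vertical below 0.12 rad and x of vial_a_center in the frame of tray_three between -0.049 and -0.011 m and y of vial_a_center in the frame of tray_three between 0.025 and 0.063 m and z of vial_a_center in the frame of tray_three between 0.029 and 0.037 m and x of glue_center in the frame of tray_three between 0.011 and 0.049 m and y of glue_center in the frame of tray_three between 0.025 and 0.063 m and z of glue_center in the frame of tray_three between 0.041 and 0.049 m)) and linear speed of each of roll, tally, vial_a, vial_b, glue below 0.02 m/s); the robot touches nothing.
It fails at once if the petri dish is displaced by more than 20 mm (distance of petri from where it was at the start of the episode above 0.02 m).
It fails at once if the eraser is displaced by more than 20 mm (distance of rubber_eraser from where it was at the start of the episode above 0.02 m).
It fails at once if the wash bottle is displaced by more than 20 mm (distance of squeeze_bottle from where it was at the start of the episode above 0.02 m).
It also fails if it takes over 128 s, if anything falls off the work surface, if the arm or the gripper's body presses on something with over 40 N, if the wrist force passes 120 N, or if a joint passes its speed limit or range.

ROBOT

A 7-joint arm with a two-finger parallel gripper is mounted at the origin on a cart in front of the work surface, level with it; the furniture and walls round the work are solid. World frame = base frame: x ahead of the robot, y to its left, z up, the work surface at z = 0. Lengths are in mm, angles in rad, forces in N, time in s.
With the tool pointing down it reaches from about 400 to 850 mm from the base axis. Payload 4.5 kg.
Tool frame: the origin (TCP) lies midway between the tips of the shut fingers; the grasp point (between the pads) lies 19 mm behind it; z points along the fingers, y is the line along which they close (so a half turn about z gives the same grasp; the last joint's range is limited). The gripper opens to 88 mm and grips with 3 to 60 N. Pads are 18 mm wide; open, the fingers measure 123 mm over their backs; the gripper's body (75 mm by 187 mm) begins 45 mm behind the grasp point.
Start: joints at [-1.303, 0.689, -0.195, 1.565, 0.157, 0.902, -0.215], TCP at [144.776, 608.024, 238.743] pointing down, gripper open.
Joint ranges: [-3.01, 3.01], [-0.46, 2.08], [-1.47, 1.51], [0.13, 2.56], [-1, 4.14], [0.04, 2.09], [-2.66, 2.66]. Speed limits (rad/s): [2.57, 2.57, 3.14, 3.14, 3.14, 3.14, 3.14].

INTERFACE

Orientations are given as a 3x3 rotation matrix whose columns are the frame's x, y, z axes.
In Python, from workcell import manip gives the robot as it stands.
- The arm moves only by the tool drive_tool, never from a script. Its argument "moves" is a list of rows, each a list of 5 numbers: the closure, from 0 (fully open) to 1 (shut), then the shift along the tool's x, y, z scaled (see below), then the turn about the tool's z scaled (see below). A call has 1 to 20 rows; each row is the pose to reach, as a shift and turn from the pose commanded when the call began, along the tool's axes at that moment, turning the shorter way round; what a row does not reach only later rows make up. The controller multiplies each number of a shift by 0.2 m and each number of a turn by pi rad. A row lasts 1/10 s, in which the tool goes at most 50 mm and 8.59 degrees, less where a joint would pass 70% of its speed; a pose out of reach is approached as far as the arm can. A call with a number of a shift or a turn outside -1 to 1 is refused whole. A call with a gripper value outside its range is refused whole. The fingers move at their own pace and stop on an object; "squeeze" is the grip in N (left out, the last holds). Time passes only in rows, so rows that repeat a pose let the fingers close. It gives the time, the measured TCP pose, the force, the opening and the grip force at its end, in the units of the state.
- manip.state(): the state, without advancing time (a new reading comes with each control period).
- manip.read_camera(name): name is "scene" or "top" or "wrist"; returns a dict with "image" (480x640x3 uint8, red, green, blue), "vertical_fov" (degrees; the focal length in pixels is half the picture's height over the tangent of half this angle, whatever the lens; pixels are square), "cx", "cy" (the principal point, pixels), "xyz" and "rotation" of the camera in the world. Camera axes: x right, y up, looking along -z (the intrinsics and any distortion apply to the point x, -y, -z); pixel columns grow to the right and rows downward; lengths in mm; the calibration is good to about 2 mm. The wrist camera is an equidistant fisheye: a pixel r from the principal point sees the ray r / f radians off the axis. A picture is of the moment at which its call begins. There is no depth.
- manip.job_done(): hands the job in; it is judged then, once.
The state is a dict: "clock": time; "joints": joint angles; "dq": joint speeds; "joint_torque": joint torques, N m; "eef_pos": TCP position; "tool_rot": TCP orientation; "ft_force": force on the tool from outside, world axes, zero at the start; "ft_torque": the same for the moment, N m; "grip_width": finger opening in mm; "gripper_force": force on a finger pad.
Only numpy, scipy, OpenCV 4.12 (cv2) and the standard library are available. Lean on these libraries where they do the work, as an engineer would, in place of code of your own. Each camera call takes 0.05 s, during which the arm holds its last target. There are 200 camera calls.

## Working session

There is one attempt and no reset: what is moved stays moved. The work goes in short steps, Python scripts to look and compute and a tool call to move; the robot and the scene stay as the last step left them, time stands still between calls to the robot, and variables do not carry over. Pictures are saved under pics/ and viewed, at most 14 in all, crops included, and the job is handed in when it is done.

Besides the shell and the picture viewer there is one more tool, called after "Call:" by a JSON object that holds its "op" and its "data", one argument or row to a line. drive_tool: Moves the arm, as the interface text tells. Shifts and turns lie within -1 to 1; 1 stands for 0.2 m of shift or pi rad of turn. Its arguments: {"type":"object","properties":{"moves":{"type":"array","items":{"type":"array","items":{"type":"number"}}},"squeeze":{"type":"number"}},"required":["moves"]}

```bash
mkdir -p pics; cat > h.py <<'E'
import numpy as np, cv2
from workcell import manip
def cam(n,save=None):
    c=manip.read_camera(n)
    if save: cv2.imwrite('pics/'+save,cv2.cvtColor(c['image'],cv2.COLOR_RGB2BGR))
    return c
def ray(c,u,v,fish=False):
    f=240/np.tan(np.radians(c['vertical_fov'])/2)
    x,y=u-c['cx'],v-c['cy']
    if fish:
        r=np.hypot(x,y)+1e-9;t=r/f
        d=np.array([x/r*np.sin(t),-y/r*np.sin(t),-np.cos(t)])
    else: d=np.array([x/f,-y/f,-1.])
    return np.array(c['rotation'])@d
def pt(c,u,v,z,fish=False):
    d=ray(c,u,v,fish);o=np.array(c['xyz']);return (o+d*(z-o[2])/d[2]).round(1)
E
python3 - <<'E'
from h import *
for n in('top','scene'):
    c=cam(n,n+'0.png');print(n,c['vertical_fov'],c['cx'],c['cy'],np.round(c['xyz']),np.round(c['rotation'],3).tolist())
s=manip.state();print(s)
E
```

```text
top 55.34166499266654 322.53280743382135 233.48410528725844 [ 457.  -35. 1268.] [[-0.012, 0.986, -0.167], [-1.0, -0.013, -0.008], [-0.01, 0.167, 0.986]]
scene 46.653592608719116 321.1602945760848 240.5816323149831 [-263. -503.  847.] [[0.471, 0.551, -0.689], [-0.882, 0.276, -0.382], [-0.02, 0.787, 0.616]]
{'clock': 0.1, 'joints': array([-1.30318849,  0.68987601, -0.19452616,  1.56622323,  0.157315  ,
        0.90251361, -0.21507855]), 'dq': array([-0.00063396, -0.00299234, -0.00070199, -0.0035536 , -0.0004766 ,
       -0.0004714 ,  0.00077814]), 'joint_torque': array([-3.20176739e-03, -5.28510618e+01, -1.27168212e+00, -1.53840262e+01,
       -5.26085962e-02,  1.93542532e-03,  4.19169646e-05]), 'eef_pos': array([144.71559297, 607.43761048, 238.00991865]), 'tool_rot': array([[-9.72816663e-01,  2.31576507e-01, -2.48793246e-04],
       [ 2.31576604e-01,  9.72815342e-01, -1.60835424e-03],
       [-1.30427170e-04, -1.62224850e-03, -9.99998676e-01]]), 'ft_force': array([-0.35584452,  0.0423064 ,  0.34864965]), 'ft_torque': array([ 0.03306955, -0.05329375, -0.01538156]), 'gripper_force': 0.0, 'grip_width': 88.56397067108303}
```

View pics/top0.png

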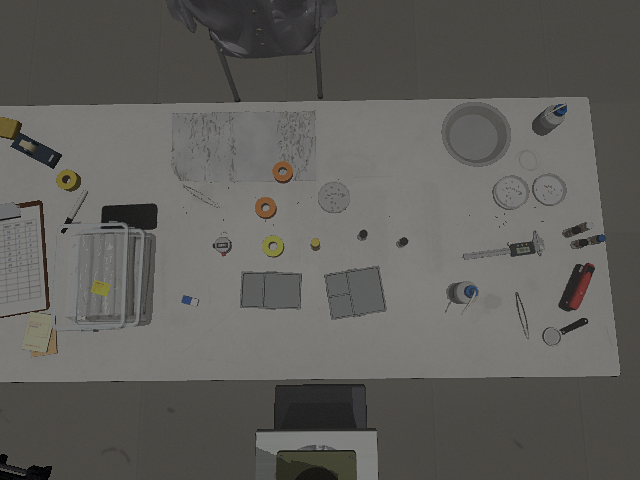

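View pics/scene0.png

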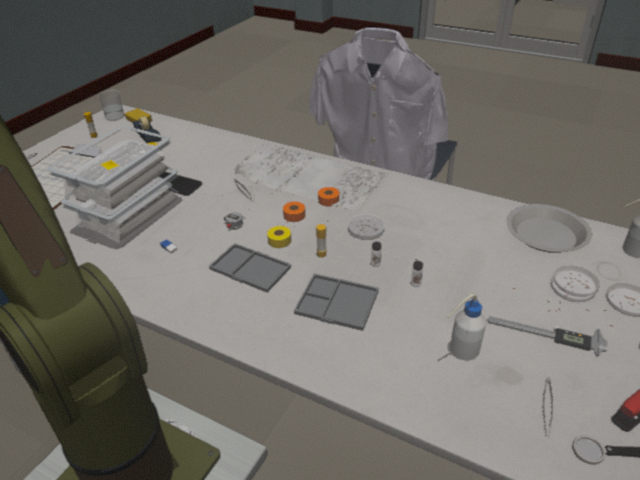

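Top view: tally (222,244), roll (272,246), glue (315,243), vials (363,235) and (402,242), tray_two (271,290), tray_three (355,292), petri (334,197). The scene view confirms these identities and that everything is standing. Next I enlarge the top view and get rough positions.

```bash
python3 - <<'E'
from h import *
c=cam('top')
im=c['image'][180:330,200:420]
cv2.imwrite('pics/crop.png',cv2.cvtColor(cv2.resize(im,None,fx=3.6,fy=3.6,interpolation=cv2.INTER_CUBIC),cv2.COLOR_RGB2BGR))
for n,u,v,z in [('tally',222,244,27),('roll',272.5,246,26),('glue',315.5,242,84),('va',363,234,60),('vb',402.5,241,60),('petri',334,197,14),('t2',271,290,12),('t3',355,292,12),('bottle',462,292,100),('eraser',190,300,13)]:
    print(n,pt(c,u,v,z))
g=cv2.cvtColor(c['image'],cv2.COLOR_RGB2GRAY)
m=((g<115)&(g>40)).astype(np.uint8);m[:262]=0;m[325:]=0;m[:,:235]=0;m[:,395:]=0
m=cv2.morphologyEx(m,cv2.MORPH_CLOSE,np.ones((5,5)))
for k in cv2.findContours(m,0,2)[0]:
    if cv2.contourArea(k)>800:
        r=cv2.minAreaRect(k);b=cv2.boxPoints(r);print(r,[pt(c,u,v,8).tolist()[:2] for u,v in b])
E
```

```text
tally [641.9 251.9  27. ]
roll [634.7 113.1  26. ]
glue [635.5  -6.3  84. ]
va [ 659. -133.   60.]
vb [ 638.7 -237.6   60. ]
petri [773.4 -57.9  14. ]
t2 [515.5 118.1  12. ]
t3 [ 507.3 -110.8   12. ]
bottle [ 500.4 -375.5  100. ]
eraser [491.1 338.6  13. ]
((270.5, 290.0), (38.0, 61.0), 90.0) [[568.8, 204.6], [566.7, 36.2], [463.4, 36.6], [465.3, 202.7]]
((354.9729919433594, 292.3378601074219), (48.33330154418945, 56.7176513671875), 80.53767395019531) [[559.9, -24.4], [583.7, -179.0], [453.9, -196.3], [430.8, -44.3]]
```

View pics/crop.png

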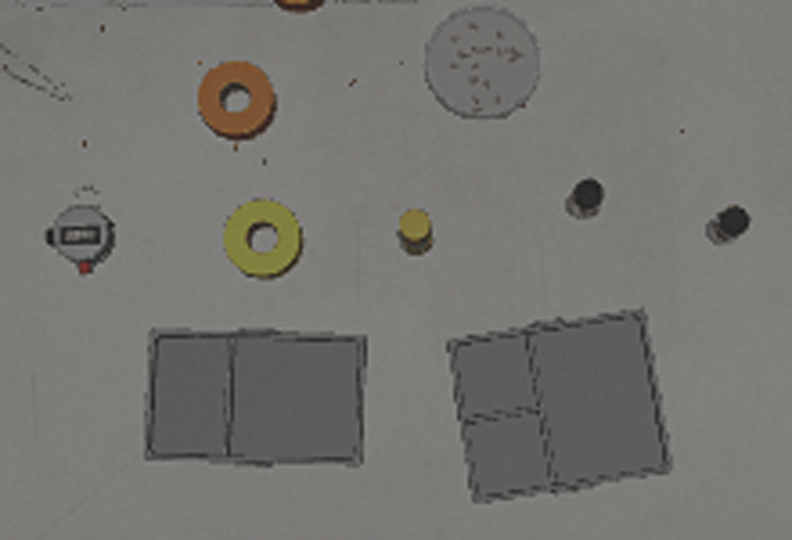

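The crop shows tray_two's small compartment at its left (world +y) and tray_three's two small ones likewise. The tally button points at the robot with the ring away, so it should be grasped along world y. Tray corners read: two (153,329),(366,336),(360,466),(146,459); three (448,343),(644,310),(669,470),(475,500).

```bash
cat >> h.py <<'E'
def go(x,y,z,yaw=0.):
    """scaled numbers to reach TCP x,y,z with tool y axis at yaw from world y, tool down"""
    s=manip.state();R=np.array(s['tool_rot']);d=R.T@(np.array([x,y,z])-s['eef_pos'])/200
    cur=np.arctan2(-R[0,1],R[1,1]); t=-((yaw-cur+np.pi/2)%np.pi-np.pi/2)/np.pi
    print('shift',d.round(4),'turn',round(t,4),'| at',np.round(s['eef_pos'],1),'w',round(s['grip_width'],1),'f',round(s['gripper_force'],1),'t',round(s['clock'],1))
E
python3 - <<'E'
from h import *
c=cam('top')
for n,P,L in [('t2',[(153,329),(366,336),(360,466),(146,459)],164),('t3',[(448,343),(644,310),(669,470),(475,500)],152)]:
    Q=np.array([pt(c,200+(u+.5)/3.6-.5,180+(v+.5)/3.6-.5,12)[:2] for u,v in P])
    yv=Q[0]-Q[1]+Q[3]-Q[2]; xv=Q[0]+Q[1]-Q[2]-Q[3]
    print(n,Q.tolist(),Q.mean(0).round(1),np.arctan2(-yv[0],yv[1]).round(3),np.arctan2(xv[1],xv[0]).round(3),np.linalg.norm(yv)/2,np.linalg.norm(xv)/2)
go(250,430,300); 
E
```

```text
t2 [[568.3, 197.9], [560.9, 35.2], [463.2, 40.1], [470.3, 201.5]] [515.7 118.7] -0.045 -0.043 162.21209880893593 97.94225339453844
t3 [[554.8, -27.3], [578.0, -177.1], [457.4, -192.0], [437.0, -46.0]] [ 506.8 -110.6] 0.146 0.14 149.49799329756902 120.37807109270358
shift [-0.7179 -0.7425 -0.308 ] turn -0.0744 | at [144.7 607.7 238.2] w 87.9 f 0.0 t 0.2
```

Call:
{"op": "drive_tool", "data": {
  "moves": [
    [0,0,0,-0.3,-0.0744],
    [0,-0.2,-0.2,-0.3,-0.0744],
    [0,-0.5,-0.5,-0.3,-0.0744],
    [0,-0.72,-0.74,-0.3,-0.0744],
    [0,-0.72,-0.74,-0.3,-0.0744],
    [0,-0.72,-0.74,-0.3,-0.0744],
    [0,-0.72,-0.74,-0.3,-0.0744],
    [0,-0.72,-0.74,-0.3,-0.0744],
    [0,-0.72,-0.74,-0.3,-0.0744]
  ],
  "squeeze": 15
}}

```text
clock: 1.1
eef_pos: [249.3, 432.5, 298.7]
tool_rot: [[-1.0, -0.003, -0.001], [-0.003, 1.0, 0.001], [0.001, 0.001, -1.0]]
ft_force: [-0.2, 0.0, 0.5]
grip_width: 88.2
gripper_force: 0.0
```

```bash
python3 - <<'E'
from h import *
go(440,290,300)
E
```

```text
shift [-0.9516 -0.7153 -0.0081] turn 0.0009 | at [249.3 432.5 298.7] w 88.2 f 0.0 t 1.1
```

Call:
{"op": "drive_tool", "data": {
  "moves": [
    [0,-0.95,-0.71,0,0],
    [0,-0.95,-0.71,0,0],
    [0,-0.95,-0.71,0,0],
    [0,-0.95,-0.71,0,0],
    [0,-0.95,-0.71,0,0],
    [0,-0.95,-0.71,0,0],
    [0,-0.95,-0.71,0,0],
    [0,-0.95,-0.71,0,0]
  ]
}}

```text
clock: 1.9
eef_pos: [439.0, 290.9, 298.6]
tool_rot: [[-1.0, -0.004, -0.001], [-0.004, 1.0, 0.001], [0.001, 0.001, -1.0]]
ft_force: [0.1, 0.5, -0.1]
grip_width: 87.5
gripper_force: 0.0
```

Call:
{"op": "drive_tool", "data": {
  "moves": [
    [0,-0.7,-0.2,0.3,0],
    [0,-0.7,-0.2,0.5,0],
    [0,-0.7,-0.2,0.5,0],
    [0,-0.7,-0.2,0.5,0],
    [0,-0.7,-0.2,0.5,0],
    [0,-0.7,-0.2,0.5,0],
    [0,-0.7,-0.2,0.5,0],
    [0,-0.7,-0.2,0.5,0]
  ]
}}

```text
clock: 2.7
eef_pos: [579.6, 250.6, 200.3]
tool_rot: [[-1.0, -0.003, 0.001], [-0.003, 1.0, 0.002], [-0.001, 0.002, -1.0]]
ft_force: [-0.2, 0.7, 0.2]
grip_width: 88.2
gripper_force: 0.0
```

```bash
python3 - <<'E'
from h import *
c=cam('wrist','w1.png');print(c['vertical_fov'],c['cx'],c['cy'],np.round(c['xyz']),np.round(c['rotation'],3).tolist())
go(642,252,100)
E
```

```text
65.70646984690485 325.6599805324141 243.6972980080646 [501. 250. 346.] [[-0.002, -0.954, -0.3], [1.0, -0.002, -0.002], [0.001, -0.3, 0.954]]
shift [-0.3101  0.0074  0.5014] turn 0.0007 | at [579.8 250.2 200.2] w 88.2 f 0.0 t 2.8
```

View pics/w1.png

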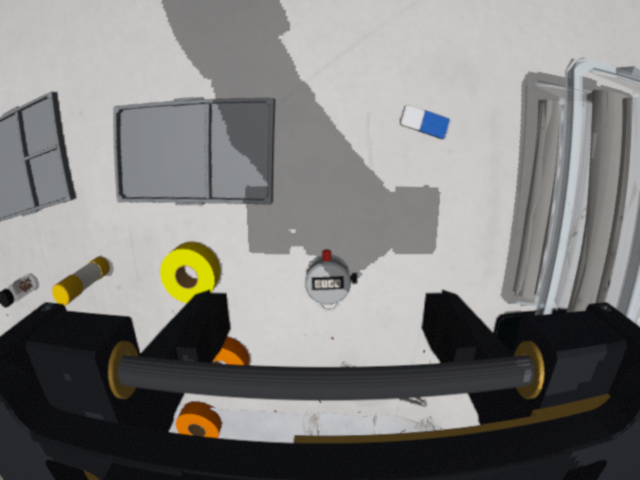

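The wrist view shows the tally body at (328,282) with the button at (327,255). The roll is at (190,271), and the tray_two corners are at (115,105),(274,98),(273,203),(117,201).

```bash
python3 - <<'E'
from h import *
c=cam('wrist')
for n,u,v,z in [('tally',328,281,27),('button',327,254,14),('roll',190,272,26),('t2a',115,105,12),('b',274,98,12),('c',273,203,12),('d',117,201,12)]: print(n,pt(c,u,v,z,True))
hsv=cv2.cvtColor(c['image'],cv2.COLOR_RGB2HSV)
m=((hsv[...,0]>25)&(hsv[...,0]<35)&(hsv[...,1]>120)).astype(np.uint8);m[:,:150]=0
k=max(cv2.findContours(m,0,2)[0],key=cv2.contourArea);print(cv2.minEnclosingCircle(k))
E
```

```text
tally [637.9 252.2  27. ]
button [615.7 251.2  14. ]
roll [630.8 118.2  26. ]
t2a [463.6  42.8  12. ]
b [471.1 204.   12. ]
c [567.  201.4  12. ]
d [560.8  37.2  12. ]
((190.2097930908203, 272.9090881347656), 30.261714935302734)
```

Call:
{"op": "drive_tool", "data": {
  "moves": [
    [0,-0.3,0.008,0.2,0],
    [0,-0.3,0.008,0.5,0],
    [0,-0.3,0.008,0.5,0],
    [0,-0.3,0.008,0.7,0],
    [0,-0.3,0.008,0.8,0],
    [0,-0.3,0.008,0.9,0],
    [0,-0.3,0.008,0.95,0],
    [0,-0.3,0.008,0.98,0],
    [0,-0.3,0.008,0.98,0],
    [0,-0.3,0.008,0.98,0],
    [0,-0.3,0.008,0.98,0]
  ],
  "squeeze": 15
}}

```text
clock: 3.9
eef_pos: [641.4, 250.7, 3.9]
tool_rot: [[-1.0, 0.0, 0.002], [0.0, 1.0, 0.001], [-0.002, 0.001, -1.0]]
ft_force: [-0.7, -0.5, -0.9]
grip_width: 87.7
gripper_force: 0.0
```

Call:
{"op": "drive_tool", "data": {
  "moves": [
    [0.3,0,0,0,0],
    [0.4,0,0,0,0],
    [0.5,0,0,0,0],
    [0.6,0,0,0,0],
    [0.7,0,0,0,0],
    [0.7,0,0,0,0],
    [0.7,0,0,0,0],
    [0.7,0,0,0,0],
    [0.7,0,0,0,0],
    [0.7,0,0,0,0]
  ]
}}

```text
clock: 4.9
eef_pos: [640.6, 250.4, 2.7]
tool_rot: [[-1.0, 0.0, 0.0], [0.0, 1.0, 0.0], [-0.0, 0.0, -1.0]]
ft_force: [0.2, 0.2, 0.5]
grip_width: 42.6
gripper_force: 15.0
```

Call:
{"op": "drive_tool", "data": {
  "moves": [
    [0.7,0,0,-0.2,0],
    [0.7,0,0,-0.4,0],
    [0.7,0.2,-0.25,-0.4,0],
    [0.7,0.4,-0.5,-0.4,0],
    [0.7,0.63,-0.8,-0.4,0],
    [0.7,0.63,-0.8,-0.4,0],
    [0.7,0.63,-0.8,-0.4,0],
    [0.7,0.63,-0.8,-0.4,0],
    [0.7,0.63,-0.8,-0.4,0],
    [0.7,0.63,-0.8,-0.4,0],
    [0.7,0.63,-0.8,-0.4,0]
  ]
}}

```text
clock: 6.0
eef_pos: [515.5, 91.7, 82.6]
tool_rot: [[-1.0, -0.001, 0.001], [-0.001, 1.0, 0.001], [-0.001, 0.001, -1.0]]
ft_force: [-0.5, 0.9, -1.1]
grip_width: 42.5
gripper_force: 15.0
```

```bash
python3 - <<'E'
from h import *
cam('wrist','w2.png')
go(514.3,90,6)
E
```

```text
shift [ 0.0047 -0.0075  0.383 ] turn 0.0004 | at [515.2  91.4  82.6] w 42.3 f 15.0 t 6.0
```

View pics/w2.png

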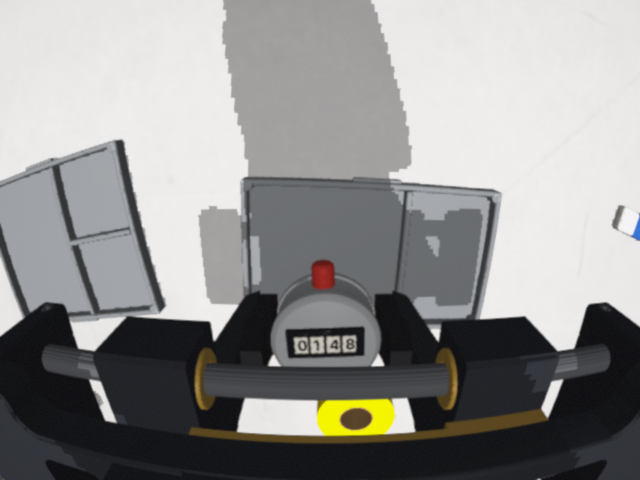

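The tally is held level above tray_two's large compartment, whose near wall runs from (246,180) to (404,188). Lowering.

Call:
{"op": "drive_tool", "data": {
  "moves": [
    [0.7,0.005,-0.007,0.15,0],
    [0.7,0.005,-0.007,0.28,0],
    [0.7,0.005,-0.007,0.35,0],
    [0.7,0.005,-0.007,0.375,0],
    [0.7,0.005,-0.007,0.383,0],
    [0.7,0.005,-0.007,0.383,0],
    [0.7,0.005,-0.007,0.383,0],
    [0.7,0.005,-0.007,0.383,0]
  ]
}}

```text
clock: 6.85
eef_pos: [514.1, 88.9, 6.9]
tool_rot: [[-1.0, 0.0, 0.001], [0.0, 1.0, 0.0], [-0.001, 0.0, -1.0]]
ft_force: [-0.3, -0.3, -0.6]
grip_width: 42.4
gripper_force: 15.0
```

Call:
{"op": "drive_tool", "data": {
  "moves": [
    [0.42,0,0,0,0],
    [0.42,0,0,0,0],
    [0.42,0,0,0,0],
    [0.42,0,0,0,0],
    [0.42,0,0,0,0],
    [0.42,0,0,-0.05,0],
    [0.42,0,0,-0.1,0],
    [0.42,0,0,-0.2,0],
    [0.2,0,0,-0.4,0],
    [0,0,0,-0.6,0],
    [0,0,0,-0.7,0],
    [0,0,0,-0.7,0],
    [0,0,0,-0.7,0],
    [0,0,0,-0.7,0]
  ]
}}

```text
clock: 8.25
eef_pos: [512.8, 88.5, 145.5]
tool_rot: [[-1.0, 0.0, -0.002], [0.0, 1.0, -0.001], [0.002, -0.001, -1.0]]
ft_force: [-0.1, 0.3, -0.1]
grip_width: 88.2
gripper_force: 0.0
```

```bash
python3 - <<'E'
from h import *
go(635,118,150,np.pi/2)
E
```

```text
shift [-0.6108  0.1473 -0.0238] turn 0.5 | at [512.8  88.5 145.5] w 88.2 f 0.0 t 8.2
```

Call:
{"op": "drive_tool", "data": {
  "moves": [
    [0,-0.1,0.1,-0.2,0],
    [0,-0.3,0.13,-0.27,0],
    [0,-0.3,0.13,-0.27,0],
    [0,-0.3,0.13,-0.27,0],
    [0,-0.3,0.13,-0.27,0],
    [0,-0.3,0.13,-0.27,0]
  ]
}}

```text
clock: 8.85
eef_pos: [571.8, 114.3, 198.9]
tool_rot: [[-1.0, -0.0, -0.003], [-0.0, 1.0, -0.001], [0.003, -0.001, -1.0]]
ft_force: [0.4, 0.5, 0.1]
grip_width: 88.0
gripper_force: 0.0
```

```bash
python3 - <<'E'
from h import *
c=cam('wrist','w3.png');print(manip.state()['joints'].round(2))
hsv=cv2.cvtColor(c['image'],cv2.COLOR_RGB2HSV)
m=((hsv[...,0]>25)&(hsv[...,0]<35)&(hsv[...,1]>120)).astype(np.uint8)
for k in cv2.findContours(m,0,2)[0]:
    if cv2.contourArea(k)>150:
        (u,v),r=cv2.minEnclosingCircle(k);x=k[:,0,0];y=k[:,0,1];print(u,v,r,x.min(),x.max(),y.min(),y.max(),pt(c,u,v,26,True))
go(635,115,150,np.pi/2)
E
```

```text
[-0.11  0.69 -0.29  1.73  0.27  0.76  1.04]
325.7735900878906 283.47650146484375 31.542078018188477 296 356 252 314 [631.3 113.6  26. ]
shift [-0.3151  0.0029  0.2449] turn -0.4999 | at [572.1 114.4 199.1] w 88.2 f 0.0 t 8.9
```

View pics/w3.png

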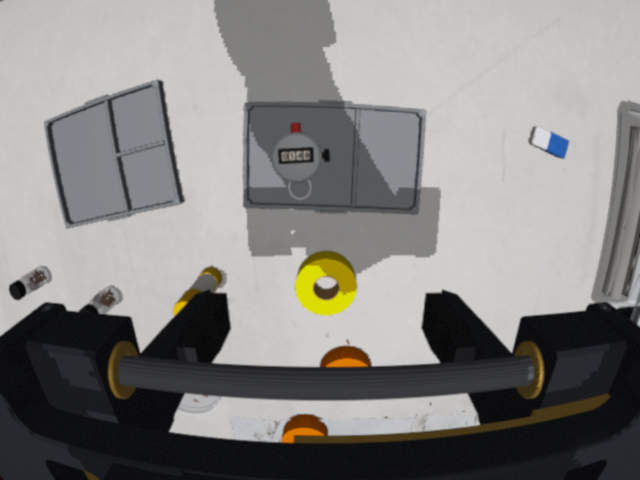

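The roll's outline is centred at (326,283), and the tally lies flat in tray_two around (296,155). Turning a quarter turn over the roll.

Call:
{"op": "drive_tool", "data": {
  "moves": [
    [0,-0.1,0,0,-0.5],
    [0,-0.2,0,0.1,-0.5],
    [0,-0.31,-0.005,0.25,-0.5],
    [0,-0.31,-0.005,0.25,-0.5],
    [0,-0.31,-0.005,0.25,-0.5],
    [0,-0.31,-0.005,0.25,-0.5],
    [0,-0.31,-0.005,0.25,-0.5],
    [0,-0.31,-0.005,0.25,-0.5],
    [0,-0.31,-0.005,0.25,-0.5],
    [0,-0.31,-0.005,0.25,-0.5],
    [0,-0.31,-0.005,0.25,-0.5],
    [0,-0.31,-0.005,0.25,-0.5],
    [0,-0.31,-0.005,0.25,-0.5],
    [0,-0.31,-0.005,0.25,-0.5]
  ]
}}

```text
clock: 10.3
eef_pos: [635.3, 113.8, 150.0]
tool_rot: [[-0.001, -1.0, -0.0], [-1.0, 0.001, -0.0], [0.0, 0.0, -1.0]]
ft_force: [-0.3, -0.2, -0.2]
grip_width: 88.3
gripper_force: 0.0
```

```bash
python3 - <<'E'
from h import *
go(634.5,113.3,4,np.pi/2);print(manip.state()['joints'].round(2))
E
```

```text
shift [0.0022 0.0039 0.7299] turn -0.0003 | at [635.3 113.8 150. ] w 88.3 f 0.0 t 10.3
[ 0.11  0.9  -0.69  1.56  0.68  0.93  2.32]
```

Call:
{"op": "drive_tool", "data": {
  "moves": [
    [0.05,0,0.003,0.2,0],
    [0.1,0,0.003,0.4,0],
    [0.1,0,0.003,0.55,0],
    [0.1,0,0.003,0.65,0],
    [0.1,0,0.003,0.71,0],
    [0.1,0,0.003,0.73,0],
    [0.1,0,0.003,0.73,0],
    [0.1,0,0.003,0.73,0],
    [0.1,0,0.003,0.73,0],
    [0.2,0,0.003,0.73,0],
    [0.3,0,0.003,0.73,0],
    [0.4,0,0.003,0.73,0],
    [0.5,0,0.003,0.73,0],
    [0.5,0,0.003,0.73,0],
    [0.5,0,0.003,0.73,0],
    [0.5,0,0.003,0.73,0],
    [0.5,0,0.003,0.73,0],
    [0.5,0,0.003,0.73,0]
  ]
}}

```text
clock: 12.1
eef_pos: [635.2, 113.9, 4.4]
tool_rot: [[-0.0, -1.0, 0.001], [-1.0, 0.0, 0.0], [-0.0, -0.001, -1.0]]
ft_force: [0.6, -0.9, 4.8]
grip_width: 57.2
gripper_force: 15.0
```

```bash
python3 - <<'E'
from h import *
t=.143;p=np.array([506.8,-110.6])-30*np.array([-np.sin(t),np.cos(t)]);print(p)
go(*p,80,np.pi/2)
E
```

```text
[ 511.07539391 -140.29378735]
shift [ 1.271   0.6203 -0.3785] turn -0.0001 | at [635.2 113.9   4.4] w 57.2 f 15.0 t 12.1
```

Call:
{"op": "drive_tool", "data": {
  "moves": [
    [0.5,0,0,-0.2,0],
    [0.5,0,0,-0.4,0],
    [0.5,0,0,-0.6,0],
    [0.5,0,0.1,-0.6,0],
    [0.5,0,0.3,-0.6,0],
    [0.5,0.3,0.62,-0.6,0],
    [0.5,0.5,0.62,-0.6,0],
    [0.5,0.7,0.62,-0.6,0],
    [0.5,0.9,0.62,-0.6,0],
    [0.5,0.98,0.62,-0.6,0],
    [0.5,0.98,0.62,-0.6,0],
    [0.5,0.98,0.62,-0.6,0],
    [0.5,0.98,0.62,-0.6,0],
    [0.5,0.98,0.62,-0.6,0]
  ]
}}

```text
clock: 13.5
eef_pos: [511.2, -79.9, 124.2]
tool_rot: [[0.003, -1.0, 0.0], [-1.0, -0.003, 0.001], [-0.001, -0.0, -1.0]]
ft_force: [0.0, 0.2, -1.0]
grip_width: 57.2
gripper_force: 15.0
```

```bash
python3 - <<'E'
from h import *
c=cam('wrist','w4.png')
go(511,-140.3,7,np.pi/2);print(manip.state()['joints'].round(2))
E
```

```text
shift [0.3006 0.0018 0.5856] turn 0.0009 | at [511.2 -80.3 124.2] w 57.4 f 15.0 t 13.6
[ 0.46  0.81 -0.66  1.98  0.82  0.65  2.41]
```

View pics/w4.png

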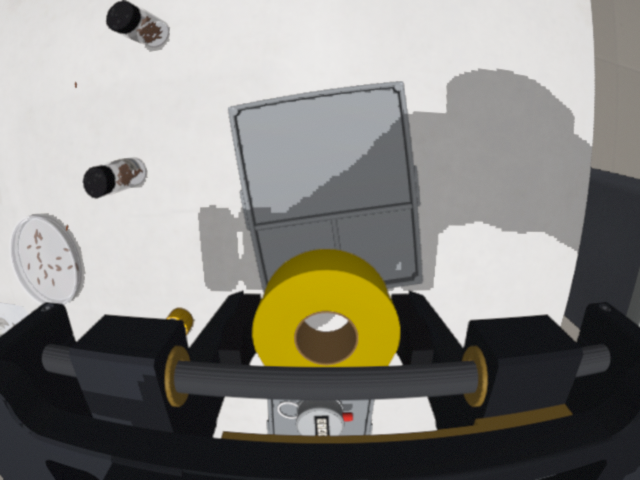

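The roll is held. Tray_three's large compartment has outer corners (231,107) and (403,83), with the divider ends at (254,227) and (413,204).

```bash
python3 - <<'E'
from h import *
c=cam('wrist')
Q=[pt(c,u,v,12,True) for u,v in[(231,107),(403,83),(254,227),(413,204)]];print(Q,np.mean(Q,0))
E
```

```text
[array([ 576. , -176.6,   12. ]), array([ 457.1, -193.3,   12. ]), array([562.2, -89.8,  12. ]), array([ 447.2, -107.3,   12. ])] [ 510.625 -141.75    12.   ]
```

Call:
{"op": "drive_tool", "data": {
  "moves": [
    [0.5,0.1,0.002,0.05,0],
    [0.5,0.3,0.002,0.1,0],
    [0.5,0.3,0.002,0.2,0],
    [0.5,0.3,0.002,0.3,0],
    [0.5,0.3,0.002,0.4,0],
    [0.5,0.3,0.002,0.5,0],
    [0.5,0.3,0.002,0.56,0],
    [0.5,0.3,0.002,0.58,0],
    [0.5,0.3,0.002,0.585,0],
    [0.5,0.3,0.002,0.585,0],
    [0.5,0.3,0.002,0.585,0],
    [0.5,0.3,0.002,0.585,0]
  ]
}}

```text
clock: 14.8
eef_pos: [511.0, -142.2, 7.5]
tool_rot: [[-0.0, -1.0, 0.001], [-1.0, 0.0, -0.0], [0.0, -0.001, -1.0]]
ft_force: [0.7, 0.5, 0.0]
grip_width: 56.8
gripper_force: 15.0
```

Call:
{"op": "drive_tool", "data": {
  "moves": [
    [0.26,0,0,0,0],
    [0.26,0,0,0,0],
    [0.26,0,0,0,0],
    [0.26,0,0,0,0],
    [0.26,0,0,0,0],
    [0.26,0,0,-0.05,0],
    [0.26,0,0,-0.1,0],
    [0.26,0,0,-0.2,0],
    [0.2,0,0,-0.4,0],
    [0,0,0,-0.6,0],
    [0,0,0,-0.8,0.5],
    [0,0,0,-0.9,0.5],
    [0,0,0,-0.9,0.5],
    [0,0,0,-0.9,0.5],
    [0,0,0,-0.9,0.5],
    [0,0,0,-0.9,0.5],
    [0,0,0,-0.9,0.5],
    [0,0,0,-0.9,0.5],
    [0,0,0,-0.9,0.5],
    [0,0,0,-0.9,0.5]
  ]
}}

```text
clock: 16.8
eef_pos: [510.4, -141.7, 188.0]
tool_rot: [[-0.998, -0.065, 0.001], [-0.065, 0.998, 0.001], [-0.001, 0.001, -1.0]]
ft_force: [-0.0, -0.6, 0.1]
grip_width: 87.7
gripper_force: 0.0
```

```bash
python3 - <<'E'
from h import *
go(590,-190,190)
E
```

```text
shift [-0.3815 -0.2671 -0.0097] turn 0.0207 | at [ 510.4 -141.7  188. ] w 87.7 f 0.0 t 16.8
```

Now look at both vials from between and short of them.

Call:
{"op": "drive_tool", "data": {
  "moves": [
    [0,-0.2,-0.1,0,0.02],
    [0,-0.38,-0.27,0,0.02],
    [0,-0.38,-0.27,0,0.02],
    [0,-0.38,-0.27,0,0.02],
    [0,-0.38,-0.27,0,0.02],
    [0,-0.38,-0.27,0,0.02],
    [0,-0.38,-0.27,0,0.02]
  ]
}}

```text
clock: 17.5
eef_pos: [589.5, -189.8, 187.4]
tool_rot: [[-1.0, -0.009, -0.001], [-0.009, 1.0, 0.001], [0.001, 0.001, -1.0]]
ft_force: [-0.1, -0.4, -0.2]
grip_width: 88.5
gripper_force: 0.0
```

```bash
python3 - <<'E'
from h import *
c=cam('wrist','w5.png')
go(640,-237,150)
E
```

```text
shift [-0.2496 -0.2374  0.1867] turn 0.0028 | at [ 589.7 -190.   187.4] w 88.3 f 0.0 t 17.6
```

View pics/w5.png

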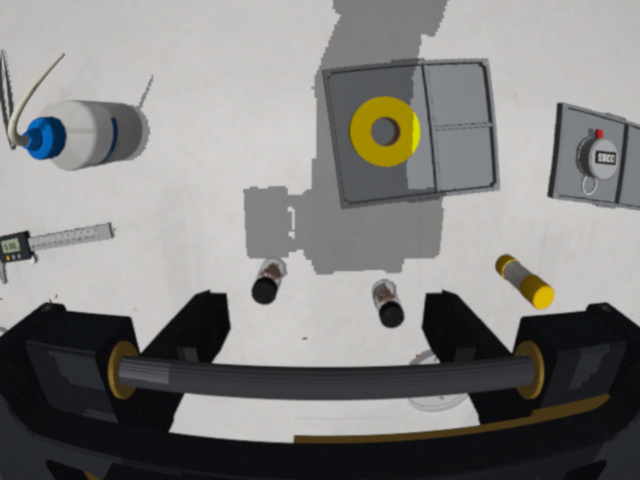

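The roll is in tray_three at (385,131). The vial cap tops are at (264,291) and (390,316), and the glue cap top is at (543,296).

```bash
python3 - <<'E'
from h import *
c=cam('wrist')
for u,v,z in[(264,292,60),(390,316,60),(543,296,84),(273,268,0),(383,288,0)]: print(pt(c,u,v,z,True))
E
```

```text
[ 638.4 -240.4   60. ]
[ 659.9 -135.8   60. ]
[633.9  -6.5  84. ]
[ 640.5 -241.     0. ]
[ 660.9 -133.2    0. ]
```

Call:
{"op": "drive_tool", "data": {
  "moves": [
    [0,-0.245,-0.25,0.1,0.003],
    [0,-0.245,-0.25,0.2,0.003],
    [0,-0.245,-0.25,0.2,0.003],
    [0,-0.245,-0.25,0.4,0.003],
    [0,-0.245,-0.25,0.6,0.003],
    [0,-0.245,-0.25,0.75,0.003],
    [0,-0.245,-0.25,0.83,0.003],
    [0,-0.245,-0.25,0.857,0.003],
    [0,-0.245,-0.25,0.857,0.003],
    [0,-0.245,-0.25,0.857,0.003],
    [0.4,-0.245,-0.25,0.857,0.003],
    [0.6,-0.245,-0.25,0.857,0.003],
    [0.8,-0.245,-0.25,0.857,0.003],
    [0.9,-0.245,-0.25,0.857,0.003],
    [0.9,-0.245,-0.25,0.857,0.003],
    [0.9,-0.245,-0.25,0.857,0.003],
    [0.9,-0.245,-0.25,0.857,0.003],
    [0.9,-0.245,-0.25,0.857,0.003],
    [0.9,-0.245,-0.25,0.857,0.003],
    [0.9,-0.245,-0.25,0.857,0.003]
  ]
}}

```text
clock: 19.6
eef_pos: [639.5, -240.2, 15.6]
tool_rot: [[-1.0, 0.001, -0.0], [0.001, 1.0, 0.0], [0.0, 0.0, -1.0]]
ft_force: [0.4, -0.5, 0.0]
grip_width: 23.4
gripper_force: 15.0
```

```bash
python3 - <<'E'
from h import *
go(470.8,-71.3,19)
E
```

```text
shift [ 0.8448  0.8431 -0.0167] turn -0.0005 | at [ 639.5 -240.2   15.6] w 23.4 f 15.0 t 19.6
```

Call:
{"op": "drive_tool", "data": {
  "moves": [
    [0.9,0,0,-0.2,0],
    [0.9,0,0,-0.4,0],
    [0.9,0,0,-0.55,0],
    [0.9,0.2,0.2,-0.55,0],
    [0.9,0.4,0.4,-0.55,0],
    [0.9,0.6,0.6,-0.55,0],
    [0.9,0.75,0.75,-0.55,0],
    [0.9,0.845,0.843,-0.55,0],
    [0.9,0.845,0.843,-0.55,0],
    [0.9,0.845,0.843,-0.55,0],
    [0.9,0.845,0.843,-0.4,0],
    [0.9,0.845,0.843,-0.25,0],
    [0.9,0.845,0.843,-0.12,0],
    [0.9,0.845,0.843,-0.05,0],
    [0.9,0.845,0.843,-0.03,0],
    [0.9,0.845,0.843,-0.02,0],
    [0.9,0.845,0.843,-0.017,0],
    [0.9,0.845,0.843,-0.017,0],
    [0.9,0.845,0.843,-0.017,0]
  ]
}}

```text
clock: 21.5
eef_pos: [471.4, -71.5, 19.7]
tool_rot: [[-1.0, 0.002, 0.001], [0.002, 1.0, 0.0], [-0.001, 0.0, -1.0]]
ft_force: [0.4, 0.1, 0.1]
grip_width: 22.9
gripper_force: 15.0
```

Call:
{"op": "drive_tool", "data": {
  "moves": [
    [0.7,0,0,0,0],
    [0.6,0,0,0,0],
    [0.6,0,0,0,0],
    [0.6,0,0,0,0],
    [0.6,0,0,0,0],
    [0.6,0,0,-0.05,0],
    [0.6,0,0,-0.15,0],
    [0.6,0,0,-0.3,0],
    [0.4,0,0,-0.5,0],
    [0,0,0,-0.7,0],
    [0,0,0,-0.8,0],
    [0,0,0,-0.8,0],
    [0,0,0,-0.8,0],
    [0,0,0,-0.8,0]
  ]
}}

```text
clock: 22.9
eef_pos: [469.9, -71.5, 178.3]
tool_rot: [[-1.0, 0.001, -0.002], [0.001, 1.0, -0.0], [0.002, -0.0, -1.0]]
ft_force: [0.0, 0.2, -0.5]
grip_width: 80.6
gripper_force: 0.0
```

```bash
python3 - <<'E'
from h import *
go(659.5,-134.5,16)
E
```

```text
shift [-0.9499 -0.3138  0.8097] turn -0.0005 | at [469.9 -71.5 178.3] w 80.6 f 0.0 t 22.9
```

Call:
{"op": "drive_tool", "data": {
  "moves": [
    [0,-0.2,-0.1,0,0],
    [0,-0.4,-0.2,0,0],
    [0,-0.6,-0.31,0,0],
    [0,-0.8,-0.314,0,0],
    [0,-0.95,-0.314,0,0],
    [0,-0.95,-0.314,0.1,0],
    [0,-0.95,-0.314,0.2,0],
    [0,-0.95,-0.314,0.4,0],
    [0,-0.95,-0.314,0.6,0],
    [0,-0.95,-0.314,0.72,0],
    [0,-0.95,-0.314,0.78,0],
    [0,-0.95,-0.314,0.81,0],
    [0,-0.95,-0.314,0.81,0],
    [0,-0.95,-0.314,0.81,0]
  ]
}}

```text
clock: 24.3
eef_pos: [661.7, -134.5, 18.2]
tool_rot: [[-1.0, 0.002, 0.002], [0.002, 1.0, -0.0], [-0.002, -0.0, -1.0]]
ft_force: [-0.1, -1.1, 0.0]
grip_width: 87.8
gripper_force: 0.0
```

Call:
{"op": "drive_tool", "data": {
  "moves": [
    [0.4,0,0,0,0],
    [0.6,0,0,0,0],
    [0.8,0,0,0,0],
    [0.9,0,0,0,0],
    [0.9,0,0,0,0],
    [0.9,0,0,0,0],
    [0.9,0,0,0,0],
    [0.9,0,0,0,0],
    [0.9,0,0,0,0],
    [0.9,0,0,0,0]
  ]
}}

```text
clock: 25.3
eef_pos: [660.7, -134.4, 17.1]
tool_rot: [[-1.0, 0.002, -0.0], [0.002, 1.0, 0.0], [0.0, 0.0, -1.0]]
ft_force: [-0.1, 0.1, 0.3]
grip_width: 23.2
gripper_force: 15.0
```

```bash
python3 - <<'E'
from h import *
go(517.9,170,19)
E
```

```text
shift [ 0.7164  1.5211 -0.0095] turn -0.0005 | at [ 660.7 -134.4   17.1] w 23.2 f 15.0 t 25.3
```

Call:
{"op": "drive_tool", "data": {
  "moves": [
    [0.9,0,0,-0.2,0],
    [0.9,0,0,-0.4,0],
    [0.9,0,0,-0.62,0],
    [0.9,0.2,0,-0.62,0],
    [0.9,0.4,0.2,-0.62,0],
    [0.9,0.6,0.4,-0.62,0],
    [0.9,0.716,0.6,-0.62,0],
    [0.9,0.716,0.8,-0.62,0],
    [0.9,0.716,0.95,-0.62,0],
    [0.9,0.716,0.95,-0.62,0],
    [0.9,0.716,0.95,-0.62,0],
    [0.9,0.716,0.95,-0.62,0],
    [0.9,0.716,0.95,-0.62,0],
    [0.9,0.716,0.95,-0.62,0]
  ]
}}

```text
clock: 26.7
eef_pos: [517.9, 54.4, 141.0]
tool_rot: [[-1.0, 0.004, -0.0], [0.004, 1.0, -0.0], [0.0, -0.0, -1.0]]
ft_force: [-0.2, -0.1, 0.3]
grip_width: 22.9
gripper_force: 15.0
```

```bash
python3 - <<'E'
from h import *
go(517.9,170,20.7)
E
```

```text
shift [0.002  0.5783 0.6013] turn -0.0012 | at [517.9  54.4 141. ] w 22.9 f 15.0 t 26.7
```

Call:
{"op": "drive_tool", "data": {
  "moves": [
    [0.9,0,0.2,0,0],
    [0.9,0,0.4,0,0],
    [0.9,0,0.578,0,0],
    [0.9,0,0.578,0,0],
    [0.9,0,0.578,0.1,0],
    [0.9,0,0.578,0.25,0],
    [0.9,0,0.578,0.4,0],
    [0.9,0,0.578,0.5,0],
    [0.9,0,0.578,0.57,0],
    [0.9,0,0.578,0.59,0],
    [0.9,0,0.578,0.6,0],
    [0.9,0,0.578,0.601,0],
    [0.9,0,0.578,0.601,0],
    [0.9,0,0.578,0.601,0],
    [0.9,0,0.578,0.601,0]
  ]
}}

```text
clock: 28.2
eef_pos: [518.3, 171.5, 21.4]
tool_rot: [[-1.0, 0.002, 0.001], [0.002, 1.0, 0.0], [-0.001, 0.0, -1.0]]
ft_force: [-0.5, 0.2, -0.3]
grip_width: 23.0
gripper_force: 15.0
```

Call:
{"op": "drive_tool", "data": {
  "moves": [
    [0.7,0,0,0,0],
    [0.6,0,0,0,0],
    [0.6,0,0,0,0],
    [0.6,0,0,0,0],
    [0.6,0,0,0,0],
    [0.6,0,0,-0.05,0],
    [0.6,0,0,-0.15,0],
    [0.6,0,0,-0.3,0],
    [0.4,0,0,-0.5,0],
    [0,0,0,-0.7,0],
    [0,0,0,-0.8,0],
    [0,0,0,-0.8,0],
    [0,0,0,-0.8,0],
    [0,0,0,-0.8,0]
  ]
}}

```text
clock: 29.6
eef_pos: [517.2, 170.9, 180.0]
tool_rot: [[-1.0, 0.001, -0.002], [0.001, 1.0, -0.001], [0.002, -0.001, -1.0]]
ft_force: [-0.3, -0.7, -0.8]
grip_width: 81.2
gripper_force: 0.0
```

```bash
python3 - <<'E'
from h import *
go(634.5,-6.5,36)
E
```

```text
shift [-0.5893 -0.8855  0.7197] turn -0.0004 | at [517.2 170.9 180. ] w 81.2 f 0.0 t 29.6
```

Call:
{"op": "drive_tool", "data": {
  "moves": [
    [0,-0.15,-0.2,0,0],
    [0,-0.3,-0.4,0,0],
    [0,-0.45,-0.6,0,0],
    [0,-0.589,-0.8,0,0],
    [0,-0.589,-0.886,0,0],
    [0,-0.589,-0.886,0,0],
    [0,-0.589,-0.886,0,0],
    [0,-0.589,-0.886,0.1,0],
    [0,-0.589,-0.886,0.2,0],
    [0,-0.589,-0.886,0.4,0],
    [0,-0.589,-0.886,0.55,0],
    [0,-0.589,-0.886,0.65,0],
    [0,-0.589,-0.886,0.7,0],
    [0,-0.589,-0.886,0.72,0],
    [0,-0.589,-0.886,0.72,0],
    [0,-0.589,-0.886,0.72,0],
    [0,-0.589,-0.886,0.72,0]
  ]
}}

```text
clock: 31.3
eef_pos: [636.3, -5.8, 38.1]
tool_rot: [[-1.0, 0.002, 0.002], [0.002, 1.0, 0.0], [-0.002, 0.0, -1.0]]
ft_force: [-0.5, -0.8, 0.2]
grip_width: 88.2
gripper_force: 0.0
```

Call:
{"op": "drive_tool", "data": {
  "moves": [
    [0.4,0,0,0,0],
    [0.6,0,0,0,0],
    [0.8,0,0,0,0],
    [0.9,0,0,0,0],
    [0.9,0,0,0,0],
    [0.9,0,0,0,0],
    [0.9,0,0,0,0],
    [0.9,0,0,0,0],
    [0.9,0,0,0,0],
    [0.9,0,0,0,0]
  ]
}}

```text
clock: 32.3
eef_pos: [635.5, -5.9, 36.9]
tool_rot: [[-1.0, 0.001, 0.0], [0.001, 1.0, 0.0], [-0.0, 0.0, -1.0]]
ft_force: [0.2, 0.3, -0.5]
grip_width: 24.0
gripper_force: 15.0
```

```bash
python3 - <<'E'
from h import *
go(530.2,-62.8,39.6)
E
```

```text
shift [ 0.5262 -0.2852 -0.0137] turn -0.0004 | at [635.5  -5.9  36.9] w 24.0 f 15.0 t 32.3
```

Call:
{"op": "drive_tool", "data": {
  "moves": [
    [0.9,0,0,-0.2,0],
    [0.9,0,0,-0.4,0],
    [0.9,0,0,-0.5,0],
    [0.9,0.2,-0.1,-0.5,0],
    [0.9,0.4,-0.2,-0.5,0],
    [0.9,0.526,-0.285,-0.5,0],
    [0.9,0.526,-0.285,-0.5,0],
    [0.9,0.526,-0.285,-0.5,0],
    [0.9,0.526,-0.285,-0.35,0],
    [0.9,0.526,-0.285,-0.2,0],
    [0.9,0.526,-0.285,-0.1,0],
    [0.9,0.526,-0.285,-0.05,0],
    [0.9,0.526,-0.285,-0.03,0],
    [0.9,0.526,-0.285,-0.02,0],
    [0.9,0.526,-0.285,-0.0175,0],
    [0.9,0.526,-0.285,-0.0175,0],
    [0.9,0.526,-0.285,-0.0175,0]
  ]
}}

```text
clock: 34.0
eef_pos: [530.7, -62.9, 41.1]
tool_rot: [[-1.0, 0.002, 0.001], [0.002, 1.0, 0.0], [-0.001, 0.0, -1.0]]
ft_force: [0.1, -1.1, 0.1]
grip_width: 23.7
gripper_force: 15.0
```

Call:
{"op": "drive_tool", "data": {
  "moves": [
    [0.7,0,0,0,0],
    [0.6,0,0,0,0],
    [0.6,0,0,0,0],
    [0.6,0,0,0,0],
    [0.6,0,0,0,0],
    [0.6,0,0,-0.05,0],
    [0.6,0,0,-0.15,0],
    [0.6,0,0,-0.3,0],
    [0.4,0,0,-0.5,0],
    [0,0,0,-0.7,0],
    [0,-0.2,0,-0.9,0],
    [0,-0.4,0.1,-0.9,0],
    [0,-0.4,0.2,-0.9,0],
    [0,-0.4,0.2,-0.9,0],
    [0,-0.4,0.2,-0.9,0],
    [0,-0.4,0.2,-0.9,0]
  ]
}}

```text
clock: 35.6
eef_pos: [609.0, -25.0, 220.1]
tool_rot: [[-1.0, 0.003, -0.002], [0.003, 1.0, -0.002], [0.002, -0.002, -1.0]]
ft_force: [-0.2, 0.0, -0.9]
grip_width: 88.1
gripper_force: 0.0
```

```bash
python3 - <<'E'
from h import *
c=cam('wrist','w6.png');go(530,0,200)
E
```

```text
shift [0.3963 0.1239 0.1011] turn -0.0011 | at [609.2 -25.  220.1] w 88.2 f 0.0 t 35.6
```

View pics/w6.png

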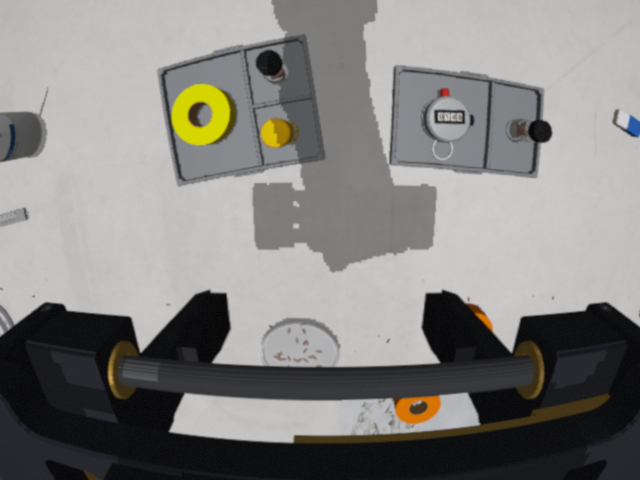

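All five parts stand or lie in their own compartments: roll (202,114), vial (270,63), glue (277,132), tally (446,117), vial (540,131). One numeric check, then hand in if every value is inside its limits.

```bash
python3 - <<'E'
from h import *
c=cam('wrist');ok=True
T={'t2':(np.array([515.7,120.]),-.045),'t3':(np.array([506.8,-110.6]),.143)}
for n,u,v,z,t,(a,b,e,f) in [('roll',202,113,29,'t3',(-31,31,-45,-15)),('vb',269,63,63,'t3',(-49,-11,25,63)),('glue',277,132,87,'t3',(11,49,25,63)),('tally',446,117,30,'t2',(-27,27,-60,0)),('va',540,131,63,'t2',(-36,36,31,69))]:
    p=pt(c,u,v,z,True)[:2];o,y=T[t];R=np.array([[np.cos(y),-np.sin(y)],[np.sin(y),np.cos(y)]]);q=R.T@(p-o)
    k=a+2<q[0]<b-2 and e+2<q[1]<f-2;ok&=k;print(n,q.round(1),k)
if ok: print(manip.job_done())
E
```

```text
roll [ -1.9 -29.1] True
vb [-27.9  44.2] True
glue [30.5 45.1] True
tally [ -0. -35.] True
va [ 1.9 47.5] True
the job is handed in; nothing more can be done
None
```

Both seed kits are made up and the job is handed in at about 36 s. My last wrist-camera check put all five parts upright or flat in the right compartments and inside the x–y limits, but the judge's verdict was not shown to me.

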